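Show the cross-match card to the reading camera

TASK

The spin is over: unload the grey work rack. Stand the two blue grouping cards in the free slots of the yellow file rack, fully down, leaving the purple card of the other patient where it is; then lift out the green cross-match card and hold it up to the reading camera, upright, labelled front towards the lens and square to it, its middle level with and centred on the lens, 15 cm in front of the glass. Finish while still holding it steady there for the picture, and do not disturb the camera, the other cards or anything else on the bench.

Things in the scene. Friction and masses are not known exactly. Their poses are not given: they have to be found in the camera images.
- cross_card: Gel card, stiff, 70 mm wide, 53 tall, 22 g: lower 30 mm clear, 6 mm thick; upper 23 mm a white grip band 9 mm thick, pinched across its thickness. Origin: centre of its foot; z up, x out of its labelled front, y along its width. Green label and foil: cross-match card, in any slot of the work rack. At the start all labelled fronts look along the rack's +x, away from the robot; backs are white.
- cross_card_mid (a point): The middle of the green card, 26.5 mm above its foot, with the card's axes.
- group_card_a: Gel card, size and axes as the green card. Blue label and blue foil: a grouping card to be filed, in some slot of the work rack. It may stand either way round in the file rack.
- group_card_b: Gel card, size and axes as the green card. Blue label and blue foil: the other grouping card to be filed, in some slot of the work rack.
- other_card: Gel card, size and axes as the green card. Purple label and foil, in the fourth slot of the work rack: another patient's, stays.
- filed_card_a: Gel card, size and axes as the green card. Blue, already filed in the file rack's slot at x = -31, y = +43 mm; stays.
- filed_card_b: Gel card, size and axes as the green card. Blue, already filed in the file rack's slot at x = +31, y = -43 mm; stays.
- work_rack: Grey moulded card rack, 128 (x) x 184 (y) x 26 mm tall, fixed. Origin: centre of underside. Four slots 74 mm (y) x 9 mm (x), centres at x +-31, y +-43 mm, floor 5 mm above the bench, top 6 mm flared to 80 x 17 mm. Cards stand on the slot floor, tops 58 mm above the bench. Holds four cards at the start, faces square to the rack's x.
- file_rack: Yellow moulded card rack, 128 (x) x 184 (y) x 26 mm tall, fixed. Origin: centre of underside. Four slots 74 mm (y) x 9 mm (x), centres at x +-31, y +-43 mm, floor 5 mm above the bench, top 6 mm flared to 80 x 17 mm. Cards stand on the slot floor, tops 58 mm above the bench. Two slots hold cards, the other two (diagonal) are free.
- file_rack_slot0 (a point): Centre of the floor of a free slot of the file rack (x = -31, y = -43 mm), with the rack's axes: a card's width lies along y.
- file_rack_slot3 (a point): Centre of the floor of the other free slot of the file rack (x = +31, y = +43 mm), with the rack's axes.
- camera_stand: Fixed stand of the reading camera: grey base plate 150 x 130 x 14 mm, aluminium column 20 mm thick, 352 mm tall. Origin: under the column; z up; the camera looks along the stand's x.
- lens (a point): Centre of the front glass of the reading camera: white and black, 58 mm ring light, clamped on the column 170 to 250 mm above the bench (varies), glass 85 mm in front of the column. x: out along the level line of sight, z up. The head reaches 29 mm above and below this line; the clamp grips firmly.
- vial_a: White reagent vial with red cap, 26 mm across, 66 mm tall, loose at the back. Origin: centre of its underside.
- vial_b: White reagent vial with blue cap, 26 mm across, 66 mm tall, loose at the back. Origin: centre of its underside.
- tape_roll: White tape roll lying flat, 62 mm across, 19 mm tall, loose. Origin: centre of its underside.
- marker: Black and blue marker pen, 120 x 13 x 13 mm, lying along its x, loose at the back. Origin: centre of its underside.

How it is judged:
On the way:
1. both blue grouping cards stand fully down in the free slots of the file rack, let go (x of group_card_a in the frame of file_rack between -0.045 and 0.045 m and y of group_card_a in the frame of file_rack between -0.055 and 0.055 m and z of each of group_card_a, group_card_b in the frame of file_rack below 0.0085 m and angle between each of group_card_a, group_card_b's own z axis and vertical below 0.2 rad and contact force between each of group_card_a, group_card_b and the fingers below 0.05 N and linear speed of each of group_card_a, group_card_b below 0.03 m/s and x of group_card_b in the frame of file_rack between -0.045 and 0.045 m and y of group_card_b in the frame of file_rack between -0.055 and 0.055 m), for 0.2 s.
At the end, for the whole second after the job is handed in: Both blue cards fully down in file rack slots (3.5 mm), upright, let go. Green card gripped, steady, touching nothing else: middle 125-175 mm from the lens, within 15 mm of its line of sight, upright within 0.17 rad, labelled front to the lens and square within 0.2 rad; nothing else moved (all of step 1 and x of cross_card_mid in the frame of lens between 0.125 and 0.175 m and y of cross_card_mid in the frame of lens between -0.015 and 0.015 m and z of cross_card_mid in the frame of lens between -0.015 and 0.015 m and angle between the x axis of cross_card and the x axis of lens, either way round below 0.2 rad and angle between cross_card's own z axis and vertical below 0.17 rad and x of lens in the frame of cross_card above 0.1 m and height (world z) of cross_card above 0.1 m and contact force between cross_card and the fingers above 0.5 N and contact force between cross_card and camera_stand below 0.05 N and linear speed of cross_card below 0.03 m/s and angular speed of cross_card below 0.3 rad/s); the arm keeps its last pose, push and grip.
It fails at once if the purple card or a card already filed is moved by more than 15 mm (distance of any of other_card, filed_card_a, filed_card_b from where it was at the start of the episode above 0.015 m).
It fails at once if a vial, the tape roll or the marker is moved by more than 15 mm (distance of any of vial_a, vial_b, tape_roll, marker from where it was at the start of the episode above 0.015 m).
It fails at once if a vial is knocked over (angle between any of vial_a, vial_b's own z axis and vertical above 0.5 rad).
It fails at once if the camera is pushed out of its setting by more than 4 mm (distance of lens from where it was at the start of the episode above 0.004 m).
It also fails if it takes over 69 s, if anything falls off the work surface, if the arm or the gripper's body presses on something with over 40 N, if the wrist force passes 120 N, or if a joint passes its speed limit or range.

ROBOT

A 6-joint arm with a two-finger parallel gripper is mounted at the origin on the work surface. World frame = base frame: x ahead of the robot, y to its left, z up, the work surface at z = 0. Lengths are in m, angles in rad, forces in N, time in s.
With the tool pointing down it reaches from about 0.25 to 0.725 m from the base axis. Payload 4 kg.
Tool frame: the origin (TCP) lies midway between the tips of the shut fingers; the grasp point (between the pads) lies 19 mm behind it; z points along the fingers, y is the line along which they close (so a half turn about z gives the same grasp; the last joint's range is limited). The gripper opens to 85 mm and grips with 20 to 120 N. Pads are 22 mm wide; open, the fingers measure 114 mm over their backs; the gripper's body (76 mm by 85 mm) begins 54 mm behind the grasp point. The pads swing forward as they close: fully open they stand 13 mm farther back than shut.
Start: joints at [1.141, 0.241, 0.005, 1.335, 0, 1.571], TCP at [0.208, 0.455, 0.206] pointing down, gripper open.
Joint ranges: [-2.72, 2.72], [-1.05, 1.87], [-1.09, 1.28], [-1.99, 2.15], [-1.42, 1.44], [-3.14, 3.14]. Speed limits (rad/s): [2.79, 2.79, 3.14, 3.14, 3.14, 3.14].

INTERFACE

Orientations are given as a unit quaternion [x, y, z, w].
In Python, from workcell import get_obs, camera, job_done, silhouettes gives the robot as it stands. The module is installed in compiled form; this text tells all that it offers.
- The arm moves only by the tool drive_tool, never from a script. Its argument "increments" is a list of rows, each a list of 3 entries, a list of its own where there are three numbers: the shift along the world's x, y, z in mm, then the turn, a rotation vector about the world's x, y, z in degrees, then the opening, from 0 (shut) to 1 (fully open). A call has 1 to 8 rows; each row shifts and turns the commanded pose from where the row before left it; what a row does not reach is not made up. A row lasts 1/12 s, in which the tool goes at most 41.7 mm and 7.16 degrees, less where a joint would pass 70% of its speed; a pose out of reach is approached as far as the arm can. A call is refused whole if a number of a shift passes 41.7 or a number of a turn 7.16, either way. A call with a gripper value outside its range is refused whole. The fingers move at their own pace and stop on an object; the grip force is fixed at half the most. Time passes only in rows, so rows that do not move let the fingers close. It gives the time, the measured TCP pose, the force, the opening and the grip force at its end, in the units of the state.
- get_obs(): the state, without advancing time (a new reading comes with each control period).
- camera(name): name is "scene" or "top" or "wrist"; returns a dict with "image" (420x560x3 uint8, red, green, blue), "K" (3x3 intrinsics, pixels), "k1" (the pictures are not rectified: a ray, as slopes to the right and down, at radius r is drawn at 1 + k1 r^2 times it, then the intrinsics apply), "view" (4x4, takes a point from world to camera coordinates). Camera axes: x right, y down, z forward; pixel columns grow to the right and rows downward; lengths in m; the calibration is good to about 2 mm. A picture is of the moment at which its call begins. There is no depth.
- job_done(): hands the job in; it is judged then, once.
Trained networks look in a picture, given as the dict that the camera call returned (one of the last four; its "shot" number tells which), for a name from the list of things; names that differ only in an ending like _2 or _b are one class to them, and where a whole thing is asked for, a point or a joint stands for the part that bears it (a point fixed in the world has none). Each returns a list of dicts, best first, with "conf" (0 to 1); they miss things now and then, are a little off and sometimes report something else, mostly with a low value. They report only what shows in the picture. A call takes as long as a camera call.
- silhouettes(query, picture): "region" (420x560 bool, what is visible of it) and "bbox" ([left, top, right, bottom] in pixels, round what is visible of it).
The state is a dict: "clock": time; "joint_pos": joint angles; "joint_vel": joint speeds; "tau": joint torques, N m; "eef_pos": TCP position; "tool_rot": TCP orientation; "ft_force": force on the tool from outside, world axes, zero at the start; "ft_torque": the same for the moment, N m; "grip_width": finger opening in m; "grasp_force": force on a finger pad.
Only numpy, scipy, OpenCV 4.12 (cv2) and the standard library are available. Lean on these libraries where they do the work, as an engineer would, in place of code of your own. Each camera call takes 0.05 s, during which the arm holds its last target. There are 200 camera calls.

## Working session

There is one attempt and no reset: what is moved stays moved. The work goes in short steps, Python scripts to look and compute and a tool call to move; the robot and the scene stay as the last step left them, time stands still between calls to the robot, and variables do not carry over. Pictures are saved under pics/ and viewed, at most 10 in all, crops included, and the job is handed in when it is done.

Besides the shell and the picture viewer there is one more tool, called after "Call:" by a JSON object that holds its "method" and its "body", one argument or row to a line. drive_tool: Moves the arm, as the interface text tells. Its arguments: {"type":"object","properties":{"increments":{"type":"array"}},"required":["increments"]}

```bash
mkdir -p pics; cat > h.py <<'E'
import numpy as np, cv2
from workcell import get_obs, camera, job_done, silhouettes
def save(p,n): cv2.imwrite('pics/'+n, p['image'][:,:,::-1])
def proj(p,P):
    V=np.array(p['view']);K=np.array(p['K']);P=np.atleast_2d(P)
    c=P@V[:3,:3].T+V[:3,3]; s=c[:,:2]/c[:,2:]; r2=(s**2).sum(1,keepdims=True)
    s=s*(1+p['k1']*r2); return s*[K[0,0],K[1,1]]+[K[0,2],K[1,2]]
def ray(p,uv):
    V=np.array(p['view']);K=np.array(p['K']);uv=np.atleast_2d(np.float64(uv))
    d=(uv-[K[0,2],K[1,2]])/[K[0,0],K[1,1]]; s=d.copy()
    for _ in range(20): s=d/(1+p['k1']*(s**2).sum(1,keepdims=True))
    r=np.c_[s,np.ones(len(s))]@V[:3,:3]; return -V[:3,:3].T@V[:3,3], r
def atz(p,uv,z):
    o,r=ray(p,uv); return o+r*((z-o[2])/r[:,2:])
E
cat > a.py <<'E'
from h import *
ps={n:camera(n) for n in ('scene','top','wrist')}
im=np.hstack([ps['scene']['image'],ps['top']['image']])
for n,p in ps.items():
    save(p,n+'0.png'); print(n,p['k1'],np.round(p['K'],1).tolist(),np.round(p['view'],3).tolist())
for n in('top','scene'):
  for q in ['cross_card','group_card_a','other_card','filed_card_a','work_rack','file_rack','camera_stand','lens','vial_a','tape_roll','marker']:
    for r in silhouettes(q,ps[n])[:4]:
        ys,xs=np.nonzero(r['region']); print(n,q,round(r['conf'],2),np.round(r['bbox']).tolist(),len(xs), np.round(atz(ps[n],[[xs.mean(),ys.mean()]],0.05)[0],3))
print(get_obs())
E
python3 a.py
```

```text
scene -0.2182705584841693 [[539.4, 0.0, 277.3], [0.0, 539.4, 217.2], [0.0, 0.0, 1.0]] [[-0.405, 0.914, -0.017, 0.257], [0.524, 0.217, -0.824, -0.15], [-0.749, -0.342, -0.567, 1.795], [0.0, 0.0, 0.0, 1.0]]
top -0.04929444553933731 [[429.7, 0.0, 281.3], [0.0, 429.7, 211.0], [0.0, 0.0, 1.0]] [[-0.019, -1.0, -0.017, -0.016], [-0.988, 0.021, -0.153, 0.549], [0.153, 0.014, -0.988, 1.091], [0.0, 0.0, 0.0, 1.0]]
wrist 0.00033186788442420516 [[332.9, 0.0, 281.6], [0.0, 332.9, 211.5], [0.0, 0.0, 1.0]] [[0.416, 0.909, -0.001, -0.499], [0.864, -0.395, 0.312, -0.042], [0.283, -0.13, -0.95, 0.38], [0.0, 0.0, 0.0, 1.0]]
top group_card_a 0.46 [240.0, 224.0, 266.0, 233.0] 97 [0.502 0.05  0.05 ]
top other_card 0.5 [151.0, 156.0, 192.0, 172.0] 221 [0.684 0.267 0.05 ]
top other_card 0.47 [276.0, 209.0, 300.0, 218.0] 119 [ 0.543 -0.047  0.05 ]
top filed_card_a 0.56 [165.0, 214.0, 191.0, 226.0] 156 [0.54  0.242 0.05 ]
top filed_card_a 0.51 [148.0, 244.0, 174.0, 262.0] 141 [0.446 0.29  0.05 ]
top filed_card_a 0.39 [355.0, 281.0, 380.0, 304.0] 275 [ 0.337 -0.24   0.05 ]
top work_rack 0.75 [234.0, 196.0, 308
[... 2109 characters left out ...]
5 ]
{'clock': 1.25, 'joint_pos': array([ 1.14099173e+00,  2.40594397e-01,  4.99471661e-03,  1.33522392e+00,
       -1.97724793e-05,  1.57079768e+00]), 'joint_vel': array([-0.00096847,  0.00067541, -0.00069048,  0.00014764,  0.00126447,
       -0.00190444]), 'tau': array([-1.31459248e-03, -3.72217727e+01,  2.52692664e+01,  1.34704944e-03,
       -2.18849636e-04, -7.32961212e-06]), 'eef_pos': array([0.2083469 , 0.45450868, 0.20630725]), 'tool_rot': array([ 2.13252638e-01,  9.76997089e-01, -1.54320942e-05,  6.75060689e-06]), 'ft_force': array([0.5898739 , 0.05467396, 0.3325496 ]), 'ft_torque': array([ 0.00974438,  0.0540543 , -0.01789313]), 'grasp_force': 0.0, 'grip_width': 0.08552329415719345}
```

```bash
python3 - <<'E'
import cv2,numpy as np
s=cv2.imread('pics/scene0.png');t=cv2.imread('pics/top0.png')
cv2.imwrite('pics/m1.png',np.vstack([cv2.resize(s[100:350,120:450],(800,606),interpolation=3)[:600]]))
cv2.imwrite('pics/m2.png',cv2.resize(t[110:320,120:400],(800,600),interpolation=3))
E
```

```text
(no output)
```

View pics/m1.png

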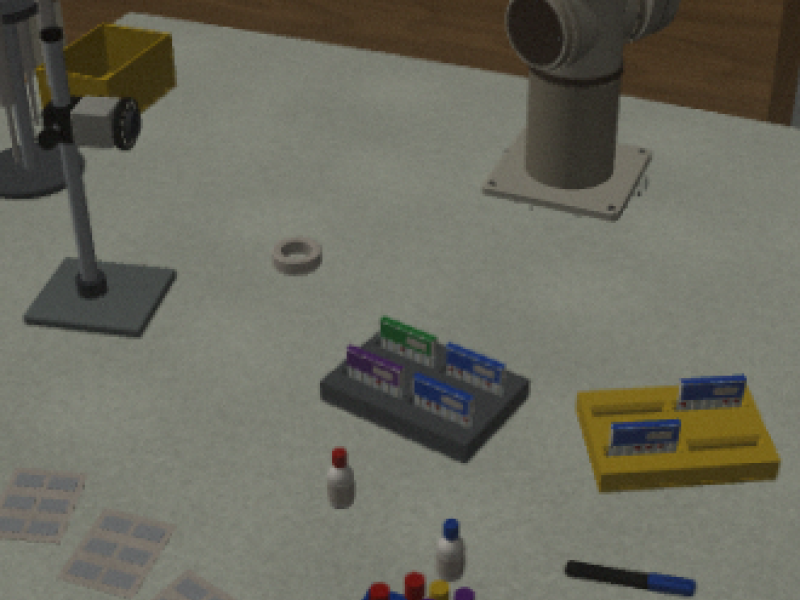

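View pics/m2.png

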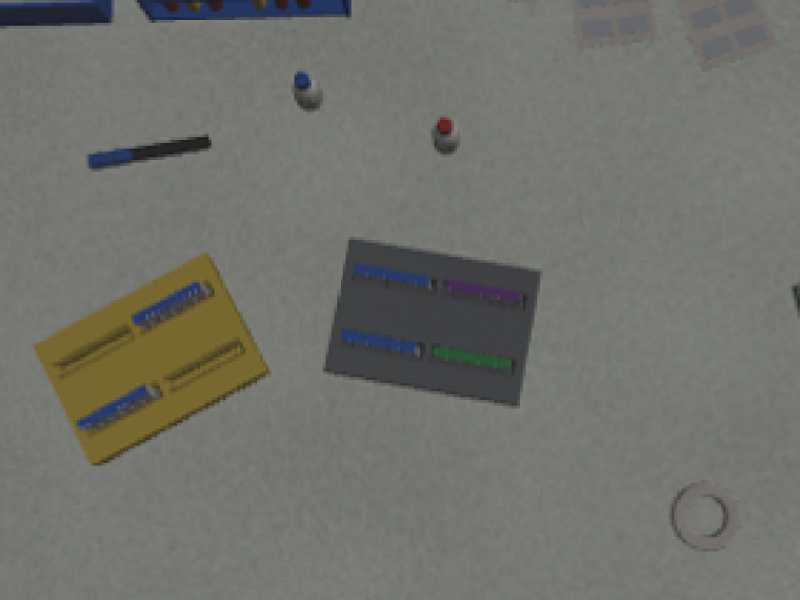

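The scene shows the grey rack with green at (405,340) near-right, blue at (475,368) and (442,398), and purple at (374,370). The yellow rack at (680,435) has its free slots on the other diagonal. The camera on its stand at left looks roughly towards +y. Next I'll fit the rack outlines.

```bash
cat > fit.py <<'E'
from h import *
from scipy.optimize import minimize
def box(c,L):
    x,y,t=c;R=np.array([[np.cos(t),-np.sin(t)],[np.sin(t),np.cos(t)]])
    B=np.array([[a*L[0]/2,b*L[1]/2] for a in(-1,1) for b in(-1,1)])@R.T+[x,y]
    return np.vstack([np.c_[B,np.zeros(4)],np.c_[B,np.full(4,L[2])]])
def hullmask(p,P,s=4):
    u=proj(p,P); m=np.zeros((420,560),np.float32); M=np.zeros((1680,2240),np.uint8)
    h=cv2.convexHull(np.round(((u+.5)*s-.5)*16).astype(np.int32)); cv2.fillConvexPoly(M,h,255,shift=4)
    return cv2.resize(M,(560,420),interpolation=cv2.INTER_AREA)/255.
def clean(m):
    m=cv2.morphologyEx(m.astype(np.uint8),cv2.MORPH_OPEN,np.ones((3,3)))
    n,l,s,_=cv2.connectedComponentsWithStats(m); k=1+np.argmax(s[1:,4])
    c=np.vstack(cv2.findContours((l==k).astype(np.uint8),0,2)[0]); o=np.zeros((420,560),np.uint8)
    cv2.fillConvexPoly(o,cv2.convexHull(c),1); return o.astype(float)
def fit(ps_masks,c0,L):
    f=lambda c:sum(np.abs(hullmask(p,box(c,L))-m).sum() for p,m in ps_masks)
    r=minimize(f,c0,method='Nelder-Mead',options=dict(initial_simplex=np.array(c0)+np.array([[0,0,0],[.01,0,0],[0,.01,0],[0,0,.1]]),xatol=1e-4,fatol=.1))
    return r.x,r.fun
E
cat > b.py <<'E'
from fit import *
top=camera('top'); 
hsv=cv2.cvtColor(top['image'],cv2.COLOR_RGB2HSV)
H,S,V=hsv[...,0],hsv[...,1],hsv[...,2]
g=np.zeros((420,560),bool); g[185:265,225:315]=True
bg=np.median(V[300:400,200:300]); print('bgV',bg, np.median(V[215:225,250:290]))
my=clean((H>15)&(H<35)&(S>100)&(np.arange(560)[None]<230)&(np.arange(420)[:,None]>180))
mg=clean((V<(bg+np.median(V[215:225,250:290]))/2)&g)
for m,c0 in((mg,[.517,0,-.17]),(my,[.49,.257,.47])):
    c,e=fit([(top,m)],c0,(.128,.184,.026)); print(np.round(c,4),e,m.sum())
E
python3 b.py
```

```text
bgV 120.0 67.0
[ 0.523   0.0013 -0.194 ] 77.3843137254902 3404.0
[0.4935 0.2683 0.4828] 66.86666666666667 3418.0
```

Call:
{"method": "drive_tool", "body": {
  "increments": [
    [[19.7,-28.4,0],[0,0,-4.78],0.5],
    [[19.7,-28.4,0],[0,0,-4.78],0.5],
    [[19.7,-28.4,0],[0,0,-4.78],0.5],
    [[19.7,-28.4,0],[0,0,-4.78],0.5],
    [[19.7,-28.4,0],[0,0,-4.78],0.5],
    [[19.7,-28.4,0],[0,0,-4.78],0.5],
    [[19.7,-28.4,0],[0,0,-4.78],0.5],
    [[19.7,-28.4,0],[0,0,-4.78],0.5]
  ]
}}

```text
clock: 1.97
eef_pos: [0.3667, 0.2259, 0.2065]
tool_rot: [0.523, 0.852, 0.0, 0.0]
ft_force: [-0.5, 0.7, -0.3]
grip_width: 0.0429
grasp_force: 0.0
```

Call:
{"method": "drive_tool", "body": {
  "increments": [
    [[19.7,-28.4,0],[0,0,-4.78],0.5],
    [[19.7,-28.4,0],[0,0,-4.78],0.5],
    [[19.7,-28.4,0],[0,0,-4.78],0.5],
    [[19.7,-28.4,0],[0,0,-4.78],0.5],
    [[19.7,-28.4,0],[0,0,-4.78],0.5],
    [[19.7,-28.4,0],[0,0,-4.78],0.5],
    [[19.7,-28.4,0],[0,0,-4.78],0.5],
    [[19.7,-28.4,0],[0,0,-4.78],0.5]
  ]
}}

```text
clock: 2.63
eef_pos: [0.5243, -0.0016, 0.2064]
tool_rot: [0.774, 0.634, 0.0, 0.0]
ft_force: [0.6, 0.2, -0.2]
grip_width: 0.0423
grasp_force: 0.0
```

```bash
cat > c.py <<'E'
from h import *
import sys
w=camera('wrist'); o=get_obs(); print(o['eef_pos'],o['grip_width'],o['joint_pos'])
x,y,z,ww=o['tool_rot']; a=2*np.arctan2(y,x); print('yaw toolY deg',np.degrees(np.arctan2(-np.cos(a),np.sin(a))),o['tool_rot'])
def pt(c,l): t=c[2]; return [c[0]+np.cos(t)*l[0]-np.sin(t)*l[1], c[1]+np.sin(t)*l[0]+np.cos(t)*l[1], l[2]]
import numpy as np
im=w['image'][:,:,::-1].copy()
for c in([.523,.0013,-.194],[.4935,.2683,.4828]):
    for X in(-.064,.064):
        for Y in(-.092,.092):
            u=proj(w,[pt(c,[X,Y,.026])])[0]; cv2.circle(im,(int(u[0]),int(u[1])),3,(0,0,255),1)
    for X in(-.031,.031):
        for Y in(-.043,.043):
          for e in (-.035,.035):
            u=proj(w,[pt(c,[X,Y+e,.058])])[0]; cv2.circle(im,(int(u[0]),int(u[1])),3,(0,255,255),1)
cv2.imwrite('pics/'+sys.argv[1],cv2.resize(im,(800,600),interpolation=3)); save(w,'raw_'+sys.argv[1])
np.save('w.npy',{k:w[k] for k in('K','k1','view','image')},allow_pickle=True)
E
python3 c.py m3.png
```

```text
[ 0.52791619 -0.00651126  0.20597045] 0.04275964109699953 [-0.00978433  0.29328951  0.07469081  1.34866334 -0.00409658  1.76710341]
yaw toolY deg -11.808583010245574 [7.76090803e-01 6.30615372e-01 5.33130842e-05 2.70470222e-03]
```

View pics/m3.png

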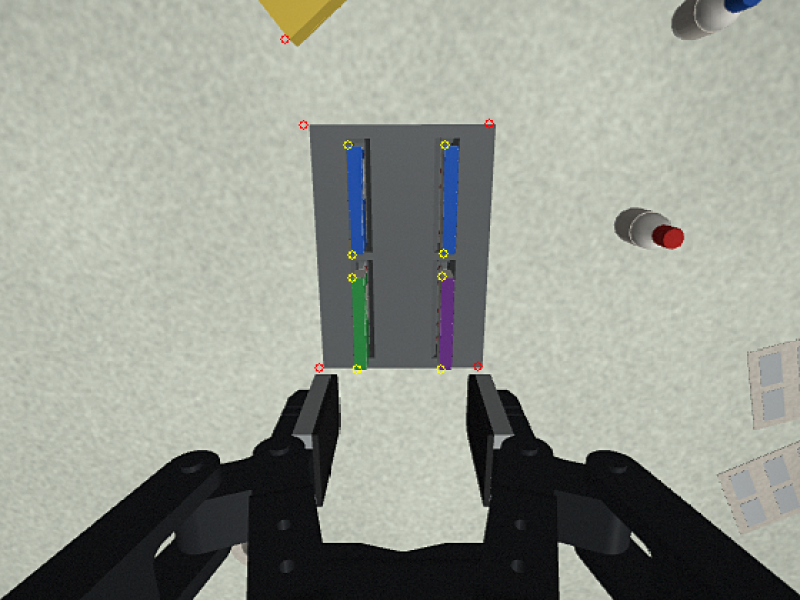

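The wrist view shows the model is about 6 px (3–4 mm) off along rack x. I'll refit it on this close view.

```bash
cat > d.py <<'E'
from fit import *
import sys
w=np.load('w.npy',allow_pickle=True).item() if len(sys.argv)>1 else camera('wrist')
w=dict(w)
hsv=cv2.cvtColor(w['image'],cv2.COLOR_RGB2HSV).astype(int);H,S,V=hsv[...,0],hsv[...,1],hsv[...,2]
rr,cc=np.mgrid[:420,:560]
reg=(rr>75)&(rr<262)&(cc>200)&(cc<365)
mg=clean((V<140)&reg | (S>120)&reg)
c,e=fit([(w,mg)],[.523,.0013,-.194],(.128,.184,.026));print('work',np.round(c,4),e,mg.sum())
# cards as boxes of the grip band (z .035..058)
def bx(c):
    B=box(c,(.009,.070,.058)); B[:4,2]=.035; return B
for n,lo,hi,X,Y in(('blueA',100,125,-.031,.043),('blueB',100,125,.031,.043),('green',45,85,-.031,-.043),('purple',130,165,.031,-.043)):
    t=c[2];c0=[c[0]+np.cos(t)*X-np.sin(t)*Y,c[1]+np.sin(t)*X+np.cos(t)*Y,t]
    u=proj(w,[[c0[0],c0[1],.058]])[0]
    m=clean((H>=lo)&(H<=hi)&(S>90)&(abs(cc-u[0])<28)&(abs(rr-u[1])<50)&reg)
    # top face only: fit flat plate at z .058
    tp=lambda q:box(q,(.009,.070,.058))[4:]
    f=lambda q:np.abs(hullmask(w,tp(q))-m).sum()
    r=minimize(f,c0,method='Nelder-Mead',options=dict(initial_simplex=np.array(c0)+np.array([[0,0,0],[.005,0,0],[0,.005,0],[0,0,.05]]),xatol=1e-4,fatol=.1))
    print(n,'pred',np.round(c0,4),'fit',np.round(r.x,4),round(r.fun),m.sum())
E
python3 d.py x; python3 d.py; python3 -c "
from h import *
o=get_obs();print(o['eef_pos'],o['tool_rot'],o['joint_vel'])"
```

```text
work [ 0.5262  0.0008 -0.1974] 238.13333333333333 20879.0
blueA pred [ 0.5043  0.0491 -0.1974] fit [ 0.5044  0.0491 -0.1975] 178 924.0
blueB pred [ 0.5651  0.0369 -0.1974] fit [ 0.5651  0.0372 -0.1958] 67 810.0
green pred [ 0.4874 -0.0352 -0.1974] fit [ 0.4877 -0.036  -0.2071] 155 731.0
purple pred [ 0.5482 -0.0474 -0.1974] fit [ 0.5485 -0.0482 -0.1886] 42 600.0
work [ 0.5263  0.001  -0.195 ] 266.4 21175.0
blueA pred [ 0.5042  0.0492 -0.195 ] fit [ 0.5042  0.049  -0.2009] 196 955.0
blueB pred [ 0.565   0.0371 -0.195 ] fit [ 0.5654  0.037  -0.1969] 79 842.0
green pred [ 0.4875 -0.0352 -0.195 ] fit [ 0.4875 -0.035  -0.1986] 178 769.0
purple pred [ 0.5484 -0.0472 -0.195 ] fit [ 0.5483 -0.0481 -0.2017] 41 607.0
[ 0.52595506 -0.00380646  0.20577837] [7.74435273e-01 6.32652481e-01 6.00155742e-05 9.17903426e-04] [ 0.06226876 -0.03572775 -0.0526255   0.02405723  0.04294999 -0.01985095]
```

Call:
{"method": "drive_tool", "body": {
  "increments": [
    [[-10,25,-30],[0,0,-0.16],0.5],
    [[-9.2,24,-30],[0,0,0],0.5],
    [[0,0,-30],[0,0,0],0.5],
    [[0,0,0],[0,0,0],0.5],
    [[0,0,0],[0,0,0],0.5],
    [[0,0,0],[0,0,0],0.5]
  ]
}}

```text
clock: 3.23
eef_pos: [0.5054, 0.0493, 0.1179]
tool_rot: [0.773, 0.634, 0.001, 0.001]
ft_force: [-0.3, 0.3, 0.2]
grip_width: 0.0423
grasp_force: 0.0
```

```bash
cat > o.py <<'E'
from h import *
o=get_obs(); x,y,z,w=o['tool_rot']; a=2*np.arctan2(y,x)
print(o['clock'],np.round(o['eef_pos']*1000,1),'yaw',np.arctan2(-np.cos(a),np.sin(a)),np.round([z,w],4),'f',np.round(o['ft_force'],1),'w',o['grip_width'],'g',o['grasp_force'],'q6',o['joint_pos'][5],np.abs(o['joint_vel']).max())
E
python3 o.py
```

```text
3.2333 [505.4  49.3 117.9] yaw -0.19633571595002794 [0.0008 0.0006] f [-0.3  0.3  0.2] w 0.04229019942526399 g 0.0 q6 1.8643538714448569 0.027467638445206492
```

Call:
{"method": "drive_tool", "body": {
  "increments": [
    [[0,0,-30],[0,0,0],0.5],
    [[0,0,-25],[0,0,0],0.5],
    [[0,0,-20],[0,0,0],0.5],
    [[0,0,-11],[0,0,0],0.5],
    [[0,0,0],[0,0,0],0.5],
    [[0,0,0],[0,0,0.0],0.25],
    [[0,0,0],[0,0,0],0.0],
    [[0,0,0],[0,0,0],0.0]
  ]
}}

```text
clock: 3.9
eef_pos: [0.5064, 0.0491, 0.0324]
tool_rot: [0.773, 0.634, 0.002, 0.001]
ft_force: [-0.8, -0.2, 5.3]
grip_width: 0.0068
grasp_force: 24.4
```

Call:
{"method": "drive_tool", "body": {
  "increments": [
    [[0,0,0],[0,0,0],0],
    [[0,0,0],[0,0,0],0],
    [[0,0,0],[0,0,0],0]
  ]
}}

```text
clock: 4.15
eef_pos: [0.503, 0.0497, 0.0312]
tool_rot: [0.773, 0.634, -0.0, -0.001]
ft_force: [-5.4, 1.1, 9.4]
grip_width: 0.0
grasp_force: 3.8
```

```bash
python3 c.py m4.png
```

```text
[0.50274    0.04971365 0.03116525] -0.0003707335449523385 [ 9.75290090e-02  4.00377743e-01 -2.60479217e-01  9.12235897e-01
  1.59319015e-03  1.86443390e+00]
yaw toolY deg -11.236298019823451 [ 7.72933837e-01  6.34485091e-01 -5.11186496e-04 -1.30067783e-03]
```

View pics/m4.png

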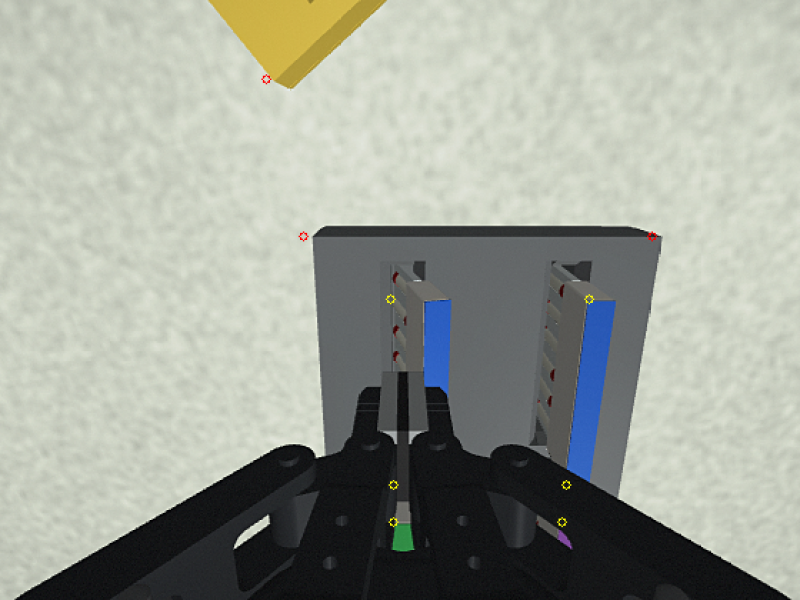

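The fingers closed fully to the left of blue card A. The card now sits to their right, around (437,340), apparently tilted. I'll check from outside.

```bash
python3 - <<'E'
from h import *
s=camera('scene');t=camera('top')
a=cv2.resize(s['image'][215:305,240:360],(800,600),interpolation=2)[:,:,::-1]
b=cv2.resize(t['image'][185:265,225:315],(400,356),interpolation=2)[:,:,::-1]
cv2.imwrite('pics/m5.png',a)
o=get_obs();print(proj(s,[o['eef_pos'],[.5043,.0491,.058]]))
E
```

```text
[[315.69437819 255.39339901]
 [315.51443637 247.4302476 ]]
```

View pics/m5.png

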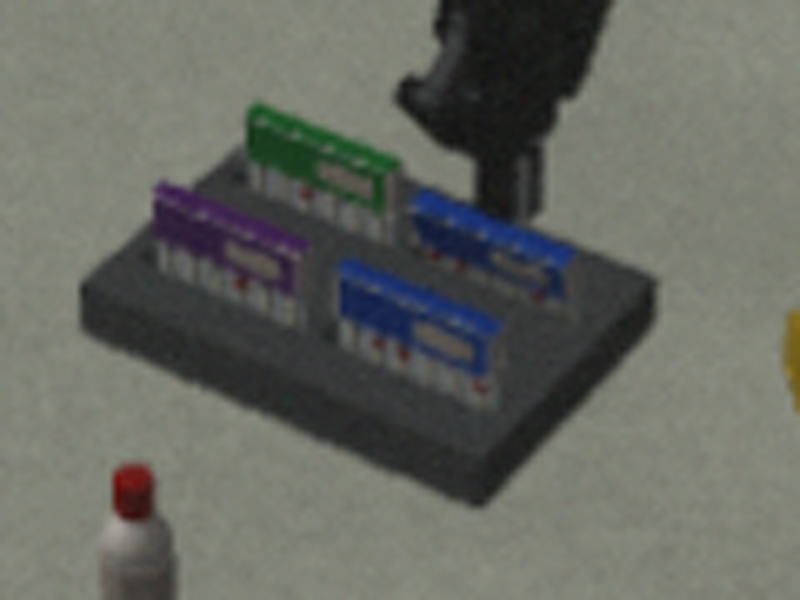

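The scene view shows blue A at (490,245) leaning to +x, still in its slot, with the fingers shut behind it. It was probably squeezed out by the fast closing. I'll raise the arm, reopen, and close gradually on the retry.

Call:
{"method": "drive_tool", "body": {
  "increments": [
    [[0,0,20],[0,0,0],0],
    [[0,0,30],[0,0,0],0],
    [[0,0,30],[0,0,0],0],
    [[0,0,20],[0,0,0],0.5],
    [[0,0,0],[0,0,0],0.5],
    [[0,0,0],[0,0,0],0.5],
    [[0,0,0],[0,0,0],0.5],
    [[0,0,0],[0,0,0],0.5]
  ]
}}

```text
clock: 4.97
eef_pos: [0.5032, 0.049, 0.129]
tool_rot: [0.773, 0.634, -0.001, -0.001]
ft_force: [0.0, -0.6, 0.2]
grip_width: 0.0428
grasp_force: 0.0
```

```bash
python3 o.py; sed -i 's/(\[.523,.0013,-.194\]/([.5262,.001,-.1965]/' c.py; python3 c.py m6.png
```

```text
4.9667 [503.2  49.  129. ] yaw -0.1966288393083125 [-0.0011 -0.0007] f [ 0.  -0.6  0.2] w 0.04276272514286863 g 0.0 q6 1.864521730775893 0.006770047646984889
[0.50315345 0.04902211 0.12888095] 0.04246867616049776 [ 9.71370888e-02  3.01472759e-01 -1.20415024e-01  1.15192032e+00
 -2.13736204e-05  1.86453858e+00]
yaw toolY deg -11.264644290674513 [ 0.77309064  0.63429377 -0.00125728 -0.00082888]
```

View pics/m6.png

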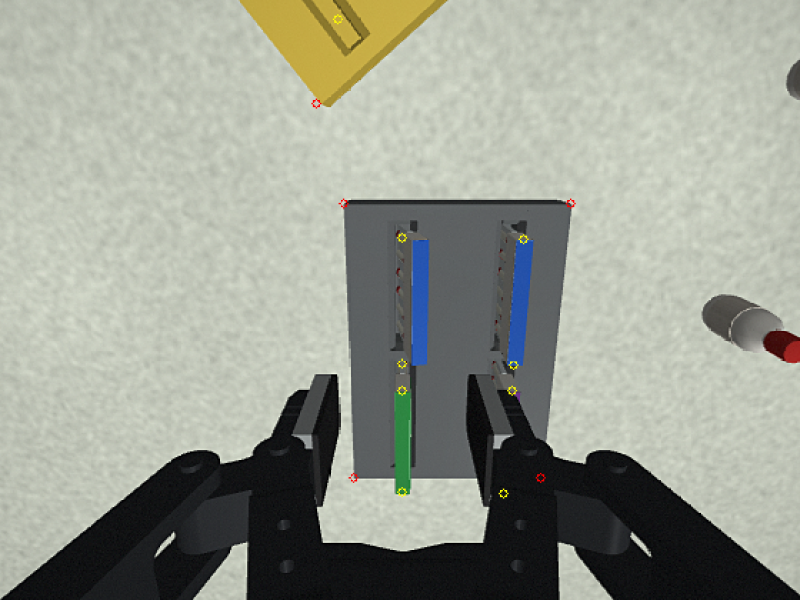

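The view shows blue A leaning about 8 mm to +x, with its top at (420,300). The model markers for the rack and the other cards fit exactly. Retrying with slow closing.

Call:
{"method": "drive_tool", "body": {
  "increments": [
    [[0.8,0,-35],[0,0,0],0.5],
    [[0,0,-30],[0,0,0],0.5],
    [[0,0,-20],[0,0,0],0.5],
    [[0,0,-13],[0,0,0],0.5],
    [[0,0,0],[0,0,0],0.5],
    [[0,0,0],[0,0,0],0.45],
    [[0,0,0],[0,0,0],0.4],
    [[0,0,0],[0,0,0],0.35]
  ]
}}

```text
clock: 5.68
eef_pos: [0.5062, 0.0492, 0.0333]
tool_rot: [0.773, 0.634, 0.001, 0.001]
ft_force: [1.1, 0.4, 0.9]
grip_width: 0.0299
grasp_force: 0.0
```

Call:
{"method": "drive_tool", "body": {
  "increments": [
    [[0,0,0],[0,0,0],0.32],
    [[0,0,0],[0,0,0],0.29],
    [[0,0,0],[0,0,0],0.26],
    [[0,0,0],[0,0,0],0.23],
    [[0,0,0],[0,0,0],0.2],
    [[0,0,0],[0,0,0],0.17],
    [[0,0,0],[0,0,0],0.15],
    [[0,0,0],[0,0,0],0.13]
  ]
}}

```text
clock: 6.35
eef_pos: [0.5057, 0.0491, 0.0327]
tool_rot: [0.773, 0.634, 0.0, 0.0]
ft_force: [0.6, -0.4, 1.8]
grip_width: 0.0109
grasp_force: 1.0
```

Call:
{"method": "drive_tool", "body": {
  "increments": [
    [[0,0,0],[0,0,0],0.12],
    [[0,0,0],[0,0,0],0.11],
    [[0,0,0],[0,0,0],0.1],
    [[0,0,0],[0,0,0],0.09],
    [[0,0,0],[0,0,0],0.08],
    [[0,0,0],[0,0,0],0.08]
  ]
}}

```text
clock: 6.85
eef_pos: [0.5058, 0.0491, 0.0328]
tool_rot: [0.773, 0.634, 0.0, 0.0]
ft_force: [2.1, -0.9, 4.9]
grip_width: 0.0068
grasp_force: 2.6
```

```bash
python3 c.py m7.png;python3 - <<'E'
import cv2,numpy as np
a=cv2.imread('pics/raw_m7.png');s=cv2.imread('pics/scene0.png')
from h import *
sc=camera('scene')['image'][:,:,::-1]
L=cv2.resize(a[140:420,180:400],(471,600),interpolation=3); R=cv2.resize(sc[215:285,290:330],(329,576),interpolation=3)
R=np.vstack([R,np.zeros((24,329,3),np.uint8)]); cv2.imwrite('pics/m8.png',np.hstack([L,R]))
E
```

```text
[0.50578691 0.04912077 0.0327801 ] 0.007022215694191489 [ 9.69049178e-02  4.00733606e-01 -2.54767902e-01  9.13951991e-01
 -1.40797288e-04  1.86436490e+00]
yaw toolY deg -11.268002860520495 [7.73109934e-01 6.34271688e-01 5.18668202e-04 4.32129255e-04]
```

View pics/m8.png

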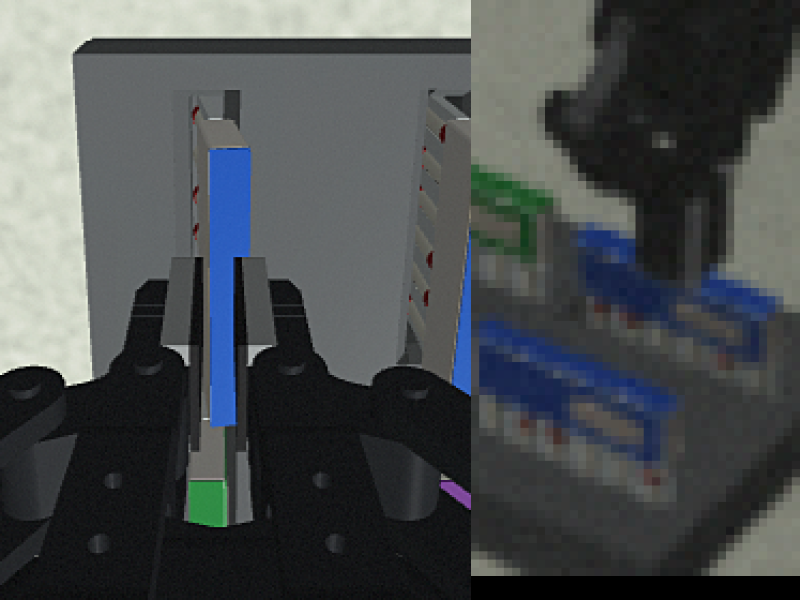

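Now the card is between the pads, slightly pinched. The upward force comes from the pads swinging forward, so I'll tighten while rising a little.

Call:
{"method": "drive_tool", "body": {
  "increments": [
    [[0,0,1],[0,0,0],0.06],
    [[0,0,1],[0,0,0],0.04],
    [[0,0,1],[0,0,0],0.04],
    [[0,0,0],[0,0,0],0.04]
  ]
}}

```text
clock: 7.28
eef_pos: [0.5045, 0.0492, 0.0349]
tool_rot: [0.773, 0.634, -0.001, -0.0]
ft_force: [0.2, -0.0, 0.2]
grip_width: 0.0034
grasp_force: 0.0
```

```bash
python3 - <<'E'
from h import *
w=camera('wrist'); save(w,'w9.png'); o=get_obs();e=o['eef_pos']; print(e,o['grip_width'],o['grasp_force'])
t=-.1965; xr=np.array([np.cos(t),np.sin(t),0]); yr=np.array([-np.sin(t),np.cos(t),0])
for dz in(-10,0,10,19,30): print(dz,proj(w,[e+[0,0,dz/1e3], e+[0,0,dz/1e3]+.011*yr]).round(1).tolist())
V=np.array(w['view']);print('cam',-V[:3,:3].T@V[:3,3]-e)
L=cv2.resize(w['image'][140:420,180:400],(471,600),interpolation=3)
s=camera('scene'); R=cv2.resize(s['image'][215:285,290:330],(329,576),interpolation=3)
print('scene crop tip',(proj(s,[e,e+[0,0,.019]])-[290,215])*8.23+[471,0])
R=np.vstack([R,np.zeros((24,329,3),np.uint8)]); cv2.imwrite('pics/m9.png',np.hstack([L,R])[:,:,::-1])
E
```

```text
[0.5045987  0.04912954 0.03490476] 0.0031057979565421033 0.0
-10 [[279.6, 246.4], [279.6, 228.8]]
0 [[279.5, 253.8], [279.5, 235.4]]
10 [[279.4, 262.0], [279.3, 242.7]]
19 [[279.2, 270.2], [279.2, 250.1]]
30 [[279.1, 281.4], [279.0, 260.1]]
cam [0.01666901 0.07775498 0.16814327]
scene crop tip [[678.88357729 326.09091649]
 [680.40381414 277.95165155]]
```

View pics/m9.png

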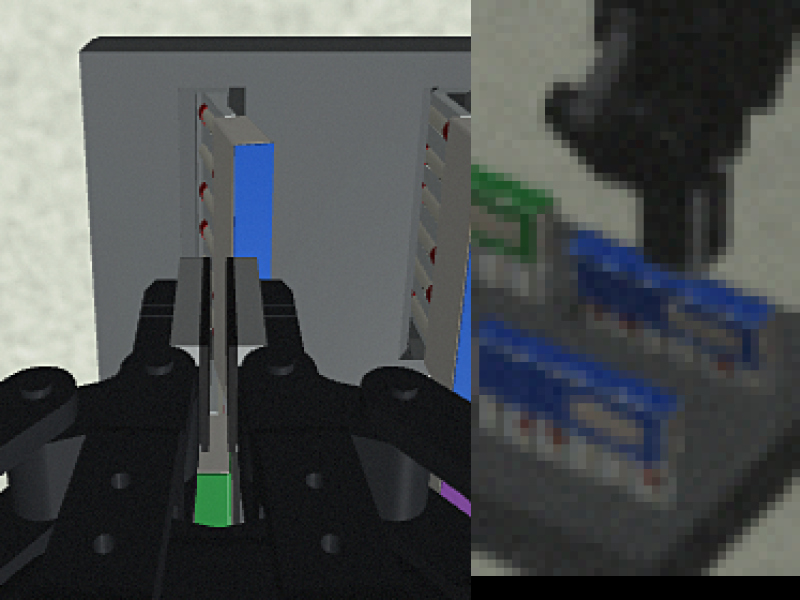

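The projection shows the fingertips ending about 25–30 mm behind the TCP (row 260, where 235 was expected), so I only pinched the top edge and the card slipped out. I'll go lower, with a force check.

Call:
{"method": "drive_tool", "body": {
  "increments": [
    [[0,0,30],[0,0,0],0.04],
    [[0,0,20],[0,0,0],0.5],
    [[0,0,0],[0,0,0],0.5],
    [[0,0,0],[0,0,0],0.5],
    [[0,0,-25],[0,0,0],0.5],
    [[0,0,-25],[0,0,0],0.5],
    [[0,0,-6],[0,0,0],0.5],
    [[0,0,0],[0,0,0],0.5]
  ]
}}

```text
clock: 8.05
eef_pos: [0.5018, 0.0488, 0.0263]
tool_rot: [0.773, 0.634, -0.003, -0.002]
ft_force: [-0.2, -0.3, -1.2]
grip_width: 0.0428
grasp_force: 0.0
```

Call:
{"method": "drive_tool", "body": {
  "increments": [
    [[0,0,-3],[0,0,0],0.5],
    [[0,0,0],[0,0,0],0.5],
    [[0,0,0],[0,0,0],0.5]
  ]
}}

```text
clock: 8.3
eef_pos: [0.506, 0.0492, 0.0271]
tool_rot: [0.773, 0.634, 0.001, 0.0]
ft_force: [-0.3, 0.1, -0.2]
grip_width: 0.0427
grasp_force: 0.0
```

Call:
{"method": "drive_tool", "body": {
  "increments": [
    [[0,0,-4],[0,0,0],0.5],
    [[0,0,0],[0,0,0],0.5],
    [[0,0,0],[0,0,0],0.5]
  ]
}}

```text
clock: 8.55
eef_pos: [0.5052, 0.0491, 0.0225]
tool_rot: [0.773, 0.634, 0.0, 0.0]
ft_force: [-0.3, -0.3, -0.7]
grip_width: 0.0425
grasp_force: 0.0
```

Call:
{"method": "drive_tool", "body": {
  "increments": [
    [[0,0,-3],[0,0,0],0.5],
    [[0,0,0],[0,0,0],0.5],
    [[0,0,0],[0,0,0],0.5]
  ]
}}

```text
clock: 8.8
eef_pos: [0.5049, 0.0491, 0.0191]
tool_rot: [0.773, 0.634, -0.0, -0.0]
ft_force: [0.9, 0.1, -0.6]
grip_width: 0.0429
grasp_force: 0.0
```

```bash
python3 - <<'E'
from h import *
w=camera('wrist'); o=get_obs();print(o['eef_pos'],o['ft_force'])
s=camera('scene'); e=o['eef_pos']
L=cv2.resize(w['image'][140:420,180:400],(471,600),interpolation=3)
R=cv2.resize(s['image'][215:285,290:330],(329,576),interpolation=3)
print('scene crop tip',(proj(s,[e,e+[0,0,.019]])-[290,215])*8.23+[471,0])
R=np.vstack([R,np.zeros((24,329,3),np.uint8)]); cv2.imwrite('pics/m10.png',np.hstack([L,R])[:,:,::-1])
E
```

```text
[0.50506866 0.04910686 0.01925975] [-0.36112399  0.04651271  0.80409717]
scene crop tip [[677.04146598 365.98981422]
 [678.55045974 318.49820443]]
```

View pics/m10.png

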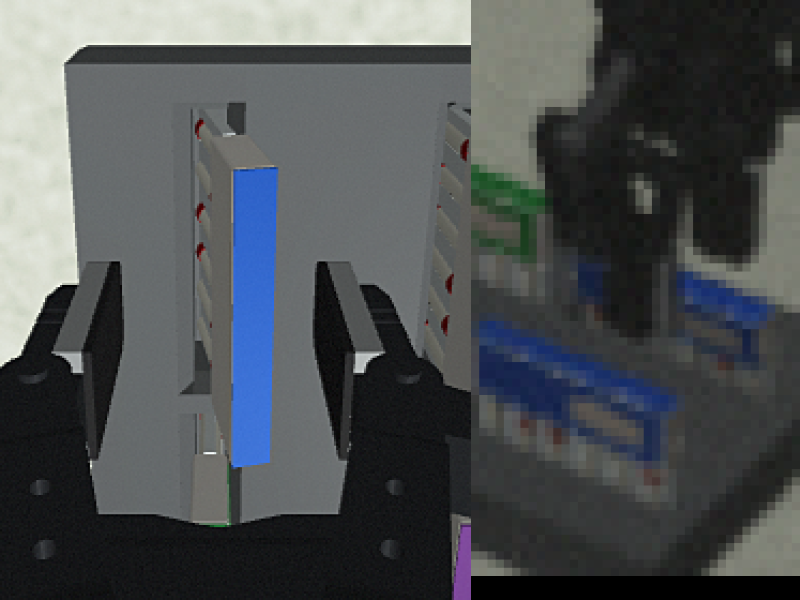

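Blue A, leaning with its top at (255,310), stands well between the open fingers. The front fingertip shows at (632,332) in the right-hand crop. From that I'll work out the tip height.

```bash
python3 - <<'E'
from h import *
s=camera('scene');w=camera('wrist');e=get_obs()['eef_pos'];print(get_obs()['ft_force'])
t=-.1965; xr=np.array([np.cos(t),np.sin(t),0]); yr=np.array([-np.sin(t),np.cos(t),0])
for h in(0,.01,.02,.03):
    print(h,(proj(s,[e+d*xr+b*yr+[0,0,h] for d,b in((.0215,-.011),(.0215,.011),(.029,-.011))])-[290,215])*8.23+[471,0], (proj(w,[e+.0215*xr+.011*yr+[0,0,h]])-[180,140])*2.142)
E
```

```text
[-1.011557   -0.35642758  0.56532628]
0 [[610.42602568 389.80421869]
 [670.33738351 414.87807035]
 [597.39086363 402.5344981 ]] [[297.37085767 204.34253071]]
0.01 [[610.94107343 364.84146659]
 [671.12115165 389.85001919]
 [597.85290786 377.53914929]] [[301.84144985 220.05666088]]
0.02 [[611.45710703 339.6573838 ]
 [671.90741102 364.59740945]
 [598.31567435 352.32083144]] [[306.83663888 237.61465434]]
0.03 [[611.97407737 314.2501157 ]
 [672.69611023 339.1183219 ]
 [598.77911481 326.87765607]] [[312.45452525 257.36129794]]
```

Both views put the tips about 29 mm above the reported TCP, so they are now at z≈48. I'll lower further, checking the force.

Call:
{"method": "drive_tool", "body": {
  "increments": [
    [[0,0,-4],[0,0,0],0.5],
    [[0,0,0],[0,0,0],0.5],
    [[0,0,0],[0,0,0],0.5]
  ]
}}

```text
clock: 9.25
eef_pos: [0.5048, 0.0491, 0.0149]
tool_rot: [0.773, 0.634, -0.0, -0.0]
ft_force: [-0.7, 0.5, -0.0]
grip_width: 0.0426
grasp_force: 0.0
```

Call:
{"method": "drive_tool", "body": {
  "increments": [
    [[0,0,-4],[0,0,0],0.5],
    [[0,0,0],[0,0,0],0.5],
    [[0,0,0],[0,0,0],0.5]
  ]
}}

```text
clock: 9.5
eef_pos: [0.5048, 0.0491, 0.011]
tool_rot: [0.773, 0.634, -0.0, -0.0]
ft_force: [0.9, -0.1, 0.4]
grip_width: 0.0427
grasp_force: 0.0
```

Call:
{"method": "drive_tool", "body": {
  "increments": [
    [[0,0,-3],[0,0,0],0.5],
    [[0,0,0],[0,0,0],0.5],
    [[0,0,0],[0,0,0],0.5]
  ]
}}

```text
clock: 9.75
eef_pos: [0.5049, 0.0491, 0.0081]
tool_rot: [0.773, 0.634, -0.0, -0.0]
ft_force: [-0.1, 0.2, -0.0]
grip_width: 0.0425
grasp_force: 0.0
```

Call:
{"method": "drive_tool", "body": {
  "increments": [
    [[0,0,0],[0,0,0],0.42],
    [[0,0,0],[0,0,0],0.36],
    [[0,0,0],[0,0,0],0.3],
    [[0,0,0],[0,0,0],0.25],
    [[0,0,0],[0,0,0],0.2],
    [[0,0,0],[0,0,0],0.16],
    [[0,0,0],[0,0,0],0.13],
    [[0,0,0],[0,0,0],0.11]
  ]
}}

```text
clock: 10.42
eef_pos: [0.5049, 0.0492, 0.0083]
tool_rot: [0.773, 0.634, -0.0, -0.0]
ft_force: [-0.9, 0.1, -0.2]
grip_width: 0.0094
grasp_force: 1.1
```

Call:
{"method": "drive_tool", "body": {
  "increments": [
    [[0,0,0],[0,0,0],0.09],
    [[0,0,0],[0,0,0],0.07],
    [[0,0,0],[0,0,0],0.05],
    [[0,0,0],[0,0,0],0.05]
  ]
}}

```text
clock: 10.75
eef_pos: [0.5046, 0.0492, 0.0084]
tool_rot: [0.773, 0.634, -0.0, -0.0]
ft_force: [-2.9, 0.5, 4.4]
grip_width: 0.0081
grasp_force: 59.3
```

Firm grip now (59 N, 8.1 mm). Lifting, then moving over file slot 0.

Call:
{"method": "drive_tool", "body": {
  "increments": [
    [[0,0,10],[0,0,0],0.03],
    [[0,0,20],[0,0,0],0.03],
    [[0,0,30],[0,0,0],0.03],
    [[0,0,40],[0,0,0],0.03],
    [[0,0,30],[0,0,0],0.03]
  ]
}}

```text
clock: 11.17
eef_pos: [0.5062, 0.049, 0.1414]
tool_rot: [0.773, 0.634, 0.001, 0.001]
ft_force: [1.6, -0.3, 0.3]
grip_width: 0.0079
grasp_force: 58.7
```

Call:
{"method": "drive_tool", "body": {
  "increments": [
    [[-2.3,20.8,0],[0,0,4.87],0.03],
    [[-2.3,20.8,0],[0,0,4.87],0.03],
    [[-2.3,20.8,0],[0,0,4.87],0.03],
    [[-2.3,20.8,0],[0,0,4.87],0.03],
    [[-2.3,20.8,0],[0,0,4.87],0.03],
    [[-2.3,20.8,0],[0,0,4.87],0.03],
    [[-2.3,20.8,0],[0,0,4.87],0.03],
    [[-2.3,20.8,0],[0,0,4.87],0.03]
  ]
}}

```text
clock: 11.83
eef_pos: [0.4873, 0.2166, 0.1391]
tool_rot: [0.516, 0.857, 0.001, 0.001]
ft_force: [0.9, 0.1, 0.9]
grip_width: 0.0078
grasp_force: 58.7
```

Call:
{"method": "drive_tool", "body": {
  "increments": [
    [[0,0,0],[0,0,0],0.03],
    [[0,0,0],[0,0,0],0.03],
    [[0,0,0],[0,0,0],0.03],
    [[0,0,0],[0,0,0],0.03]
  ]
}}

```text
clock: 12.17
eef_pos: [0.487, 0.2147, 0.1385]
tool_rot: [0.518, 0.855, -0.0, 0.0]
ft_force: [0.1, -1.2, 0.3]
grip_width: 0.0076
grasp_force: 58.7
```

```bash
python3 o.py; cat > e.py <<'E'
from fit import *
w=camera('wrist'); save(w,'file.png')
np.save('wf.npy',{k:w[k] for k in('K','k1','view','image')},allow_pickle=True)
hsv=cv2.cvtColor(w['image'],cv2.COLOR_RGB2HSV).astype(int);H,S,V=hsv[...,0],hsv[...,1],hsv[...,2]
my=(H>15)&(H<35)&(S>100)
ys,xs=np.nonzero(my);print('yellow bbox',xs.min(),ys.min(),xs.max(),ys.max())
u=[proj(w,box([.4935,.2683,.4828],(.128,.184,.026))[4:]).round().tolist()];print(u)
bl=(H>=100)&(H<=125)&(S>120);n,l,s,ce=cv2.connectedComponentsWithStats(bl.astype(np.uint8))
for k in range(1,n):
    if s[k,4]>60:
        m=(l==k);r=cv2.minAreaRect(np.argwhere(m)[:,::-1].astype(np.float32));print('blue',s[k].tolist(),np.round(r[0]),np.round(r[1]),round(r[2],1))
E
python3 e.py
```

```text
12.1667 [487.  214.7 138.5] yaw 0.4816106075258148 [-0.      0.0002] f [ 0.1 -1.2  0.3] w 0.0075544218221860636 g 58.66288125514984 q6 1.504649474344108 0.006529128790300722
yellow bbox 15 24 559 419
[[[244.0, 247.0], [235.0, 21.0], [383.0, 247.0], [407.0, 21.0]]]
blue [276, 38, 14, 105, 1349] [282.  90.] [104.  13.] 90.0
blue [354, 165, 17, 85, 930] [362. 207.] [11. 85.] 4.2
blue [507, 177, 41, 48, 980] [527. 200.] [20. 51.] 30.3
blue [271, 228, 24, 158, 3254] [282. 306.] [157.  23.] 90.0
blue [512, 343, 48, 72, 1006] [549. 381.] [39. 69.] 42.7
```

```bash
cat > f.py <<'E'
from fit import *
import sys
w=dict(np.load('wf.npy',allow_pickle=True).item()); e=np.array([.487,.2147,.1385]); yaw=.4816
hsv=cv2.cvtColor(w['image'],cv2.COLOR_RGB2HSV).astype(int);H,S,V=hsv[...,0],hsv[...,1],hsv[...,2]
rr,cc=np.mgrid[:420,:560]; blue=(H>=100)&(H<=125)&(S>100)
reg=(rr<225)&(cc>200)&(cc<430)
c0=[.4935,.2683,.4828]
my=((H>15)&(H<35)&(S>100)&reg)
my=cv2.morphologyEx(my.astype(np.uint8),cv2.MORPH_CLOSE,np.ones((25,25)))*reg
my=cv2.morphologyEx(my.astype(np.uint8),cv2.MORPH_OPEN,np.ones((5,5)))
f=lambda c:(np.abs(hullmask(w,box(c,(.128,.184,.026)))-my)*reg).sum()
r=minimize(f,c0,method='Nelder-Mead',options=dict(initial_simplex=np.array(c0)+np.array([[0,0,0],[.006,0,0],[0,.006,0],[0,0,.04]]),xatol=1e-4,fatol=.1))
c=r.x;print('file',np.round(c,4),r.fun,my.sum())
def top(c0,m,z,L=(.009,.07)):
    tp=lambda q:box(q,(*L,z))[4:]
    g=lambda q:np.abs(hullmask(w,tp(q))-m).sum()
    r=minimize(g,c0,method='Nelder-Mead',options=dict(initial_simplex=np.array(c0)+np.array([[0,0,0],[.004,0,0],[0,.004,0],[0,0,.05]]),xatol=1e-4,fatol=.1)); return r.x,r.fun,m.sum()
t=c[2];P=lambda X,Y:[c[0]+np.cos(t)*X-np.sin(t)*Y,c[1]+np.sin(t)*X+np.cos(t)*Y,t]
for n,X,Y,B in(('fa',-.031,.043,(276,38,14,105)),('fb',.031,-.043,(354,165,17,85))):
    m=np.zeros((420,560));sl=np.s_[B[1]:B[1]+B[3],B[0]:B[0]+B[2]];m[sl]=blue[sl]
    print(n,np.round(P(X,Y),4),top(P(X,Y),m,.058))
m=np.zeros((420,560));sl=np.s_[228:387,271:296];m[sl]=blue[sl]
for z in(.045,.0496,.054): print('held z',z,top([e[0],e[1],yaw],m,e[2]+z))
print('slot0',P(-.031,-.043),'slot3',P(.031,.043))
E
python3 f.py
```

```text
file [0.4961 0.268  0.4827] 101.02352941176471 31547
fa [0.4486 0.2917 0.4827] (array([0.44902937, 0.29148728, 0.48391601]), np.float64(71.96862745098039), np.float64(1350.0))
fb [0.5435 0.2443 0.4827] (array([0.54363832, 0.24387405, 0.48269065]), np.float64(64.77254901960785), np.float64(939.0))
held z 0.045 (array([0.48962428, 0.21185038, 0.47761405]), np.float64(334.7686274509804), np.float64(3278.0))
held z 0.0496 (array([0.48876105, 0.21360867, 0.47974686]), np.float64(246.478431372549), np.float64(3278.0))
held z 0.054 (array([0.48803626, 0.21516098, 0.47971398]), np.float64(348.964705882353), np.float64(3278.0))
slot0 [np.float64(0.48856836187511166), np.float64(0.21555814038387017), np.float64(0.482694283324138)] slot3 [np.float64(0.5035663205625313), np.float64(0.3205108022615493), np.float64(0.482694283324138)]
```

Call:
{"method": "drive_tool", "body": {
  "increments": [
    [[-0.2,1.9,-35],[0,0,0],0.03],
    [[0,0,-35],[0,0,0],0.03],
    [[0,0,-25],[0,0,0],0.03],
    [[0,0,0],[0,0,0],0.03],
    [[0,0,0],[0,0,0],0.03],
    [[0,0,-8],[0,0,0],0.03],
    [[0,0,-6],[0,0,0],0.03],
    [[0,0,-4],[0,0,0],0.03]
  ]
}}

```text
clock: 12.88
eef_pos: [0.4877, 0.2177, 0.0262]
tool_rot: [0.517, 0.856, 0.001, 0.001]
ft_force: [-0.5, -0.4, -1.1]
grip_width: 0.0079
grasp_force: 58.7
```

Call:
{"method": "drive_tool", "body": {
  "increments": [
    [[0,0,-4],[0,0,0],0.03],
    [[0,0,-4],[0,0,0],0.03],
    [[0,0,-4],[0,0,0],0.03],
    [[0,0,0],[0,0,0],0.03]
  ]
}}

```text
clock: 13.22
eef_pos: [0.486, 0.2172, 0.0126]
tool_rot: [0.517, 0.856, -0.001, -0.0]
ft_force: [-0.4, -0.5, -0.2]
grip_width: 0.0079
grasp_force: 58.7
```

Call:
{"method": "drive_tool", "body": {
  "increments": [
    [[0,0,-2],[0,0,0],0.03],
    [[0,0,-1.5],[0,0,0],0.03],
    [[0,0,0],[0,0,0],0.03],
    [[0,0,0],[0,0,0],0.12],
    [[0,0,0],[0,0,0],0.2],
    [[0,0,0],[0,0,0],0.35],
    [[0,0,0],[0,0,0],0.45],
    [[0,0,0],[0,0,0],0.5]
  ]
}}

```text
clock: 13.88
eef_pos: [0.4866, 0.2175, 0.0099]
tool_rot: [0.517, 0.856, 0.0, 0.0]
ft_force: [-0.1, 0.2, -0.8]
grip_width: 0.0426
grasp_force: 0.0
```

Call:
{"method": "drive_tool", "body": {
  "increments": [
    [[0,0,0],[0,0,0],0.5],
    [[0,0,20],[0,0,0],0.5],
    [[0,0,35],[0,0,0],0.5],
    [[0,0,40],[0,0,0],0.5],
    [[0,0,35],[0,0,0],0.5],
    [[0,0,0],[0,0,0],0.5],
    [[0,0,0],[0,0,0],0.5]
  ]
}}

```text
clock: 14.47
eef_pos: [0.4886, 0.2183, 0.1427]
tool_rot: [0.517, 0.856, 0.003, 0.002]
ft_force: [0.1, -0.2, -1.4]
grip_width: 0.0428
grasp_force: 0.0
```

```bash
python3 o.py; cat > g.py <<'E'
from fit import *
import sys
# check tops of blue cards in file rack
w=camera('wrist'); c=[.4961,.268,.4827];t=c[2]
P=lambda X,Y:[c[0]+np.cos(t)*X-np.sin(t)*Y,c[1]+np.sin(t)*X+np.cos(t)*Y,t]
hsv=cv2.cvtColor(w['image'],cv2.COLOR_RGB2HSV).astype(int);H,S,V=hsv[...,0],hsv[...,1],hsv[...,2]
blue=((H>=100)&(H<=125)&(S>100)).astype(np.uint8)
n,l,s,ce=cv2.connectedComponentsWithStats(blue)
for X,Y in((-.031,-.043),(.031,.043),(-.031,.043),(.031,-.043)):
    p=P(X,Y); B=np.array(p[:2]+[.058]);d=.035*np.array([-np.sin(t),np.cos(t),0])
    print('slot',X,Y,'expected ends',proj(w,[B+d,B,B-d]).round().tolist())
for k in range(1,n):
    if s[k,4]>60:print(s[k].tolist(),ce[k].round().tolist())
E
python3 g.py
```

```text
14.4667 [488.6 218.3 142.7] yaw 0.48334965760874876 [0.0027 0.0019] f [ 0.1 -0.2 -1.4] w 0.04277960893069355 g 0.0 q6 1.5076954815617734 0.07647816423057019
slot -0.031 -0.043 expected ends [[278.0, 166.0], [278.0, 210.0], [278.0, 250.0]]
slot 0.031 0.043 expected ends [[368.0, 42.0], [364.0, 96.0], [360.0, 145.0]]
slot -0.031 0.043 expected ends [[278.0, 42.0], [278.0, 96.0], [278.0, 145.0]]
slot 0.031 -0.043 expected ends [[359.0, 166.0], [356.0, 210.0], [353.0, 250.0]]
[272, 43, 13, 103, 1315] [278.0, 93.0]
[274, 163, 12, 86, 960] [280.0, 205.0]
[348, 168, 17, 83, 901] [356.0, 208.0]
[499, 179, 40, 47, 933] [518.0, 202.0]
[515, 332, 45, 84, 1075] [544.0, 367.0]
[273, 375, 16, 11, 99] [281.0, 381.0]
```

```bash
cat >> g.py <<'E'
def top(c0,m):
    g=lambda q:np.abs(hullmask(w,box(q[:3],(.009,.07,.02+q[3]*.1))[4:])-m).sum()
    c0=list(c0)+[.38]
    S0=np.array(c0)+np.vstack([np.zeros(4),np.diag([.003,.003,.04,.05])])
    r=minimize(g,c0,method='Nelder-Mead',options=dict(initial_simplex=S0,xatol=1e-4,fatol=.1));x=r.x.copy();x[3]=.02+x[3]*.1; return x.round(4),round(r.fun)
for X,Y in((-.031,-.043),(.031,.043),(-.031,.043),(.031,-.043)):
    u=proj(w,[P(X,Y)[:2]+[.058]])[0].round().astype(int); k=np.bincount(l[u[1]-6:u[1]+7,max(u[0]-6,0):u[0]+7].ravel(),minlength=n)[1:]
    if k.max()>30: print('slot',X,Y,np.round(P(X,Y)[:2],4),top(P(X,Y),(l==1+k.argmax()).astype(float)))
E
python3 g.py | grep slot
```

```text
slot -0.031 -0.043 expected ends [[281.0, 167.0], [281.0, 211.0], [281.0, 251.0]]
slot 0.031 0.043 expected ends [[372.0, 42.0], [368.0, 96.0], [364.0, 146.0]]
slot -0.031 0.043 expected ends [[281.0, 41.0], [281.0, 96.0], [281.0, 146.0]]
slot 0.031 -0.043 expected ends [[362.0, 167.0], [359.0, 211.0], [356.0, 251.0]]
slot -0.031 -0.043 [0.4886 0.2155] (array([0.4891, 0.2174, 0.4798, 0.0574]), 29)
slot -0.031 0.043 [0.4487 0.2917] (array([0.449 , 0.2916, 0.4778, 0.0546]), 31)
slot 0.031 -0.043 [0.5435 0.2443] (array([0.5437, 0.2442, 0.4832, 0.0573]), 73)
```

Call:
{"method": "drive_tool", "body": {
  "increments": [
    [[9.8,-22.5,0],[0,0,-4.87],0.5],
    [[9.8,-22.5,0],[0,0,-4.87],0.5],
    [[9.8,-22.5,0],[0,0,-4.87],0.5],
    [[9.8,-22.5,0],[0,0,-4.87],0.5],
    [[9.8,-22.5,0],[0,0,-4.87],0.5],
    [[9.8,-22.5,0],[0,0,-4.87],0.5],
    [[9.8,-22.5,0],[0,0,-4.87],0.5],
    [[9.8,-22.5,0],[0,0,-4.87],0.5]
  ]
}}

```text
clock: 15.23
eef_pos: [0.5637, 0.0362, 0.1373]
tool_rot: [0.774, 0.633, -0.002, -0.001]
ft_force: [0.3, 0.4, -0.8]
grip_width: 0.0426
grasp_force: 0.0
```

Call:
{"method": "drive_tool", "body": {
  "increments": [
    [[0,0,-30],[0,0,0],0.5],
    [[0,0,-10],[0,0,0],0.5],
    [[0,0,0],[0,0,0],0.5],
    [[0,0,0],[0,0,0],0.5],
    [[0,0,0],[0,0,0],0.5]
  ]
}}

```text
clock: 15.65
eef_pos: [0.5646, 0.0382, 0.0998]
tool_rot: [0.773, 0.635, -0.0, -0.0]
ft_force: [0.5, -0.5, 0.7]
grip_width: 0.0426
grasp_force: 0.0
```

```bash
python3 o.py; cat > k.py <<'E'
from fit import *
import sys
# fit the top face of one card: args hlo hhi x y yaw z
lo,hi,x,y,t,z=map(float,sys.argv[1:7]); w=camera('wrist')
hsv=cv2.cvtColor(w['image'],cv2.COLOR_RGB2HSV).astype(int);H,S,V=hsv[...,0],hsv[...,1],hsv[...,2]
n,l,s,ce=cv2.connectedComponentsWithStats(((H>=lo)&(H<=hi)&(S>90)).astype(np.uint8))
u=proj(w,[[x,y,z]])[0].round().astype(int);k=1+np.bincount(l[u[1]-6:u[1]+7,u[0]-6:u[0]+7].ravel(),minlength=n)[1:].argmax()
m=(l==k).astype(float);g=lambda q:np.abs(hullmask(w,box(q,(.009,.07,z))[4:])-m).sum()
c0=[x,y,t];r=minimize(g,c0,method='Nelder-Mead',options=dict(initial_simplex=np.array(c0)+np.array([[0,0,0],[.004,0,0],[0,.004,0],[0,0,.04]]),xatol=1e-4,fatol=.1))
print('bbox',s[k].tolist(),'expected px',u,'fit',r.x.round(4),round(r.fun))
E
python3 k.py 100 125 .5652 .037 -.1965 .058
```

```text
15.65 [564.6  38.2  99.8] yaw -0.19527070989085243 [-0.0003 -0.0003] f [ 0.5 -0.5  0.7] w 0.04256888755523433 g 0.0 q6 1.8335127540116716 0.020910268903642
bbox [274, 178, 15, 98, 1381] expected px [281 229] fit [ 0.565   0.0366 -0.1949] 76
```

Call:
{"method": "drive_tool", "body": {
  "increments": [
    [[0.4,-1.4,-30],[0,0,0],0.5],
    [[0,0,-30],[0,0,0],0.5],
    [[0,0,-20],[0,0,0],0.5],
    [[0,0,-11.5],[0,0,0],0.5],
    [[0,0,0],[0,0,0],0.5],
    [[0,0,0],[0,0,0],0.42],
    [[0,0,0],[0,0,0],0.36],
    [[0,0,0],[0,0,0],0.3]
  ]
}}

```text
clock: 16.37
eef_pos: [0.567, 0.0364, 0.0102]
tool_rot: [0.773, 0.634, 0.001, 0.001]
ft_force: [-0.3, 0.1, -0.7]
grip_width: 0.0256
grasp_force: 0.0
```

Call:
{"method": "drive_tool", "body": {
  "increments": [
    [[0,0,0],[0,0,0],0.25],
    [[0,0,0],[0,0,0],0.2],
    [[0,0,0],[0,0,0],0.16],
    [[0,0,0],[0,0,0],0.12],
    [[0,0,0],[0,0,0],0.09],
    [[0,0,0],[0,0,0],0.05],
    [[0,0,0],[0,0,0],0.03],
    [[0,0,0],[0,0,0],0.03]
  ]
}}

```text
clock: 17.03
eef_pos: [0.5652, 0.0361, 0.0087]
tool_rot: [0.773, 0.634, 0.0, -0.0]
ft_force: [-2.6, 0.0, 5.6]
grip_width: 0.0075
grasp_force: 59.8
```

Call:
{"method": "drive_tool", "body": {
  "increments": [
    [[0,0,10],[0,0,0],0.03],
    [[0,0,20],[0,0,0],0.03],
    [[0,0,30],[0,0,0],0.03],
    [[0,0,40],[0,0,0],0.03],
    [[0,0,30],[0,0,0],0.03]
  ]
}}

```text
clock: 17.45
eef_pos: [0.5659, 0.0359, 0.141]
tool_rot: [0.773, 0.634, 0.001, 0.001]
ft_force: [0.0, -0.3, -0.9]
grip_width: 0.0078
grasp_force: 58.9
```

Call:
{"method": "drive_tool", "body": {
  "increments": [
    [[-7.7,35.5,0],[0,0,4.86],0.03],
    [[-7.7,35.5,0],[0,0,4.86],0.03],
    [[-7.7,35.5,0],[0,0,4.86],0.03],
    [[-7.7,35.5,0],[0,0,4.86],0.03],
    [[-7.7,35.5,0],[0,0,4.86],0.03],
    [[-7.7,35.5,0],[0,0,4.86],0.03],
    [[-7.7,35.5,0],[0,0,4.86],0.03],
    [[-7.7,35.5,0],[0,0,4.86],0.03]
  ]
}}

```text
clock: 18.12
eef_pos: [0.5034, 0.3217, 0.1387]
tool_rot: [0.516, 0.856, 0.0, 0.0]
ft_force: [0.8, -0.3, -0.1]
grip_width: 0.0076
grasp_force: 58.9
```

Call:
{"method": "drive_tool", "body": {
  "increments": [
    [[0,0,0],[0,0,0],0.03],
    [[0,0,0],[0,0,0],0.03],
    [[0,0,0],[0,0,0],0.03],
    [[0,0,0],[0,0,0],0.03],
    [[0,0,0],[0,0,0],0.03]
  ]
}}

```text
clock: 18.53
eef_pos: [0.5042, 0.3186, 0.1384]
tool_rot: [0.519, 0.855, -0.0, 0.0]
ft_force: [-0.1, 0.3, 0.2]
grip_width: 0.0077
grasp_force: 58.9
```

```bash
python3 o.py; python3 k.py 100 125 .5036 .3205 .4827 .188
```

```text
18.5333 [504.2 318.6 138.4] yaw 0.47951189175681636 [-0.0001  0.0001] f [-0.1  0.3  0.2] w 0.007675959980149887 g 58.93467664718628 q6 1.6548900811396299 0.0029501487072954176
bbox [271, 213, 34, 160, 3202] expected px [280 300] fit [0.5053 0.3187 0.4788] 181
```

Call:
{"method": "drive_tool", "body": {
  "increments": [
    [[-1.7,1.2,-35],[0,0,0.2],0.03],
    [[0,0,-35],[0,0,0],0.03],
    [[0,0,-25],[0,0,0],0.03],
    [[0,0,0],[0,0,0],0.03],
    [[0,0,0],[0,0,0],0.03],
    [[0,0,-8],[0,0,0],0.03],
    [[0,0,-6],[0,0,0],0.03],
    [[0,0,-4],[0,0,0],0.03]
  ]
}}

```text
clock: 19.25
eef_pos: [0.5032, 0.3217, 0.0264]
tool_rot: [0.517, 0.856, 0.001, 0.001]
ft_force: [-0.2, -1.0, -0.2]
grip_width: 0.008
grasp_force: 58.9
```

Call:
{"method": "drive_tool", "body": {
  "increments": [
    [[0,0,-4],[0,0,0],0.03],
    [[0,0,-4],[0,0,0],0.03],
    [[0,0,-4],[0,0,0],0.03],
    [[0,0,0],[0,0,0],0.03]
  ]
}}

```text
clock: 19.58
eef_pos: [0.5015, 0.321, 0.0125]
tool_rot: [0.516, 0.856, -0.001, -0.0]
ft_force: [-0.1, 0.6, -0.4]
grip_width: 0.0078
grasp_force: 58.9
```

Call:
{"method": "drive_tool", "body": {
  "increments": [
    [[0,0,-2],[0,0,0],0.03],
    [[0,0,-1.2],[0,0,0],0.03],
    [[0,0,0],[0,0,0],0.03],
    [[0,0,0],[0,0,0],0.12],
    [[0,0,0],[0,0,0],0.2],
    [[0,0,0],[0,0,0],0.35],
    [[0,0,0],[0,0,0],0.45],
    [[0,0,0],[0,0,0],0.5]
  ]
}}

```text
clock: 20.25
eef_pos: [0.5021, 0.3213, 0.0102]
tool_rot: [0.516, 0.856, 0.0, 0.0]
ft_force: [-0.7, 0.3, 0.6]
grip_width: 0.0429
grasp_force: 0.0
```

Call:
{"method": "drive_tool", "body": {
  "increments": [
    [[0,0,0],[0,0,0],0.5],
    [[0,0,20],[0,0,0],0.5],
    [[0,0,35],[0,0,0],0.5],
    [[0,0,40],[0,0,0],0.5],
    [[0,0,35],[0,0,0],0.5],
    [[0,0,0],[0,0,0],0.5],
    [[0,0,0],[0,0,0],0.5],
    [[0,0,0],[0,0,0],0.5]
  ]
}}

```text
clock: 20.92
eef_pos: [0.5018, 0.3211, 0.14]
tool_rot: [0.516, 0.856, -0.0, -0.0]
ft_force: [-0.3, -1.1, -0.6]
grip_width: 0.0427
grasp_force: 0.0
```

```bash
python3 o.py; python3 g.py | grep array; python3 - <<'E'
from h import *
s=camera('scene');t=camera('top')
for n,p in(('scene',s),('top',t)):
    for q in('camera_stand','lens'):
        for r in silhouettes(q,p)[:1]:
            ys,xs=np.nonzero(r['region']);print(n,q,round(r['conf'],2),np.round(r['bbox']).tolist(),xs.mean().round(1),ys.mean().round(1),len(xs))
            np.save(f'reg_{n}_{q}.npy',r['region'])
np.save('st.npy',[{k:p[k] for k in('K','k1','view','image')} for p in(s,t)],allow_pickle=True)
a=cv2.resize(s['image'][100:245,120:205],(352,600),interpolation=3);b=cv2.resize(t['image'][170:270,390:505],(440,382),interpolation=3)
b=np.vstack([b,np.zeros((218,440,3),np.uint8)]);cv2.imwrite('pics/m11.png',np.hstack([a,b])[:,:,::-1])
E
```

```text
20.9167 [501.8 321.1 140. ] yaw 0.4854793393583527 [-0. -0.] f [-0.3 -1.1 -0.6] w 0.042657271921628145 g 0.0 q6 1.6545283874342729 0.0335973242079794
slot 0.031 0.043 [0.5036 0.3205] (array([0.5044, 0.3217, 0.4823, 0.0581]), 30)
slot -0.031 0.043 [0.4487 0.2917] (array([0.4493, 0.2918, 0.4779, 0.0588]), 403)
slot 0.031 -0.043 [0.5435 0.2443] (array([0.5433, 0.2447, 0.4809, 0.0604]), 45)
scene camera_stand 0.95 [131.0, 110.0, 194.0, 240.0] 157.6 188.4 2851
scene lens 0.88 [134.0, 138.0, 178.0, 164.0] 157.5 150.6 764
top camera_stand 0.86 [399.0, 186.0, 500.0, 255.0] 439.5 222.6 3369
```

View pics/m11.png

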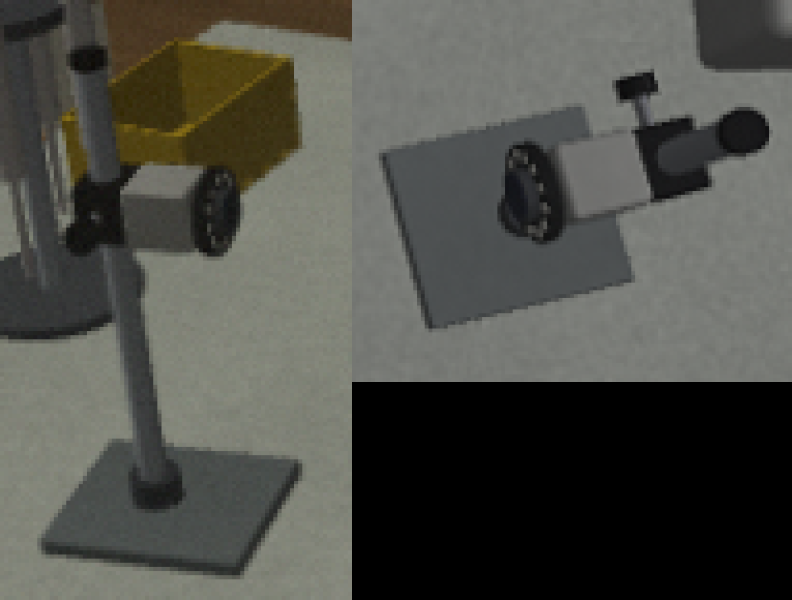

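The view shows the stand's plate corners in both crops, the lens face at about (220,210) in scene and (525,190) in top, and the column top at (743,130). I'll fit the stand by least squares.

```bash
cat > s.py <<'E'
from h import *
from scipy.optimize import least_squares
s,t=[dict(p) for p in np.load('st.npy',allow_pickle=True)]
ts=lambda a:[390+(a[0]-352)/3.826-.37,170+a[1]/3.82-.37]; ss=lambda a:[120+a[0]/4.141-.38,100+a[1]/4.138-.38]
obs=[]
for L,a in(((75,-65),(381,152)),((75,65),(430,323)),((-75,-65),(583,107)),((-75,65),(634,278))): obs.append((t,ts(a),L,14,'p'))
for L,a in(((75,65),(301,460)),((-75,65),(108,440)),((75,-65),(241,567)),((-75,-65),(42,541))): obs.append((s,ss(a),L,14,'p'))
obs+=[(t,ts((744,130)),(0,0),352,'c'),(s,ss((158,492)),(0,0),30,'c')]
obs+=[(t,ts((525,190)),(85,0),None,'l'),(s,ss((221,210)),(85,0),None,'l')]
def res(q,full=False):
    X,Y,psi,d,h=q[0],q[1],q[2],q[3],q[4];c,n=np.cos(psi),np.sin(psi);R=[]
    for p,uv,L,z,k in obs:
        x=(L[0]+(d*1000 if k=='p' else 0))/1000;y=L[1]/1000
        R.append(proj(p,[[X+c*x-n*y,Y+n*x+c*y,h if z is None else z/1000]])[0]-uv)
    return np.ravel(R)
r=least_squares(res,[.5,-.5,1.79,.02,.21],loss='soft_l1',x_scale=[.1,.1,.1,.1,.1]);q=r.x
print('X Y psi d h',q.round(4));print(res(q).reshape(-1,2).round(1).tolist())
c,n=np.cos(q[2]),np.sin(q[2]);print('lens',q[0]+.085*c,q[1]+.085*n,q[4],'target mid',q[0]+.235*c,q[1]+.235*n)
E
python3 s.py
```

```text
X Y psi d h [ 0.5078 -0.4382  1.7798  0.0122  0.2518]
[[-0.1, -0.9], [0.0, 1.4], [0.1, -1.5], [0.4, 0.2], [0.7, 0.3], [1.1, 0.2], [-0.2, 0.1], [-0.8, 0.4], [1.1, -0.7], [-0.9, -2.7], [-1.1, 0.6], [2.0, -0.6]]
lens 0.4901849279100181 -0.3550448814439691 0.25182431765390134 target mid 0.45906016785336634 -0.20830957788202514
```

Call:
{"method": "drive_tool", "body": {
  "increments": [
    [[-1.5,-36,0],[0,0,-4],0.5],
    [[-1.5,-36,0],[0,0,-4],0.5],
    [[-1.5,-36,0],[0,0,-4],0.5],
    [[-1.5,-36,0],[0,0,-4],0.5],
    [[-1.5,-36,0],[0,0,-4],0.5],
    [[-1.5,-36,0],[0,0,-4],0.5],
    [[-1.5,-36,0],[0,0,-4],0.5],
    [[-1.5,-36,0],[0,0,-4],0.5]
  ]
}}

```text
clock: 21.93
eef_pos: [0.4896, 0.0316, 0.1399]
tool_rot: [0.734, 0.68, -0.0, -0.0]
ft_force: [0.7, -0.1, 0.6]
grip_width: 0.0423
grasp_force: 0.0
```

Call:
{"method": "drive_tool", "body": {
  "increments": [
    [[-1.2,-34.3,0],[0,0,-3.5],0.5],
    [[-1.2,-34.3,0],[0,0,-3.5],0.5],
    [[0,0,-25],[0,0,0],0.5],
    [[0,0,-15],[0,0,0],0.5],
    [[0,0,0],[0,0,0],0.5],
    [[0,0,0],[0,0,0],0.5],
    [[0,0,0],[0,0,0],0.5],
    [[0,0,0],[0,0,0],0.5]
  ]
}}

```text
clock: 22.6
eef_pos: [0.4887, -0.035, 0.1012]
tool_rot: [0.772, 0.635, 0.001, 0.001]
ft_force: [0.2, 0.3, -0.0]
grip_width: 0.043
grasp_force: 0.0
```

```bash
python3 o.py; python3 k.py 45 85 .4876 -.0354 -.1965 .058
```

```text
22.6 [488.7 -35.  101.2] yaw -0.19421784315881624 [0.0007 0.0007] f [ 0.2  0.3 -0. ] w 0.04298314954337226 g 0.0 q6 1.693598257446614 0.004143326053592209
bbox [271, 175, 15, 99, 1358] expected px [278 227] fit [ 0.4874 -0.036  -0.1894] 106
```

Call:
{"method": "drive_tool", "body": {
  "increments": [
    [[-0.8,-0.6,-30],[0,0,0],0.5],
    [[0,0,-30],[0,0,0],0.5],
    [[0,0,-20],[0,0,0],0.5],
    [[0,0,-11.5],[0,0,0],0.5],
    [[0,0,0],[0,0,0],0.5],
    [[0,0,0],[0,0,0],0.42],
    [[0,0,0],[0,0,0],0.36],
    [[0,0,0],[0,0,0],0.3]
  ]
}}

```text
clock: 23.32
eef_pos: [0.4884, -0.0359, 0.0101]
tool_rot: [0.773, 0.635, 0.001, 0.001]
ft_force: [-0.2, 0.1, -0.0]
grip_width: 0.0257
grasp_force: 0.0
```

Call:
{"method": "drive_tool", "body": {
  "increments": [
    [[0,0,0],[0,0,0],0.25],
    [[0,0,0],[0,0,0],0.2],
    [[0,0,0],[0,0,0],0.16],
    [[0,0,0],[0,0,0],0.12],
    [[0,0,0],[0,0,0],0.09],
    [[0,0,0],[0,0,0],0.05],
    [[0,0,0],[0,0,0],0.03],
    [[0,0,0],[0,0,0],0.03]
  ]
}}

```text
clock: 23.98
eef_pos: [0.4872, -0.036, 0.009]
tool_rot: [0.773, 0.635, 0.0, 0.0]
ft_force: [-0.5, -0.4, 5.2]
grip_width: 0.0078
grasp_force: 59.7
```

Call:
{"method": "drive_tool", "body": {
  "increments": [
    [[0,0,10],[0,0,0],0.03],
    [[0,0,30],[0,0,0],0.03],
    [[0,0,40],[0,0,0],0.03],
    [[0,0,40],[0,0,0],0.03],
    [[0,0,40],[0,0,0],0.03],
    [[0,0,40],[0,0,0],0.03],
    [[0,0,20],[0,0,0],0.03]
  ]
}}

```text
clock: 24.57
eef_pos: [0.4885, -0.0361, 0.2343]
tool_rot: [0.773, 0.635, 0.003, 0.003]
ft_force: [1.0, 0.4, -0.3]
grip_width: 0.0078
grasp_force: 59.8
```

Call:
{"method": "drive_tool", "body": {
  "increments": [
    [[-2.4,-14.4,0],[0,0,-5.57],0.03],
    [[-2.4,-14.4,0],[0,0,-5.57],0.03],
    [[-2.4,-14.4,0],[0,0,-5.57],0.03],
    [[-2.4,-14.4,0],[0,0,-5.57],0.03],
    [[-2.4,-14.4,0],[0,0,-5.57],0.03],
    [[-2.4,-14.4,0],[0,0,-5.57],0.03],
    [[-2.4,-14.4,0],[0,0,-5.57],0.03],
    [[-2.4,-14.4,0],[0,0,-5.57],0.03]
  ]
}}

```text
clock: 25.23
eef_pos: [0.4671, -0.1517, 0.2288]
tool_rot: [0.956, 0.292, -0.0, -0.0]
ft_force: [0.0, -0.2, -0.1]
grip_width: 0.0075
grasp_force: 59.8
```

Call:
{"method": "drive_tool", "body": {
  "increments": [
    [[-2.3,-14.3,0],[0,0,-5.57],0.03],
    [[-2.3,-14.3,0],[0,0,-5.57],0.03],
    [[-2.3,-14.3,0],[0,0,-5.57],0.03],
    [[-2.3,-14.3,0],[0,0,-5.57],0.03],
    [[0,0,0],[0,0,0],0.03],
    [[0,0,0],[0,0,0],0.03],
    [[0,0,0],[0,0,0],0.03],
    [[0,0,0],[0,0,0],0.03]
  ]
}}

```text
clock: 25.9
eef_pos: [0.4585, -0.2077, 0.2287]
tool_rot: [0.994, 0.105, -0.0, -0.0]
ft_force: [-0.1, 0.2, -0.3]
grip_width: 0.0075
grasp_force: 59.8
```

```bash
python3 o.py; cat > v.py <<'E'
from h import *
s,t,w=camera('scene'),camera('top'),camera('wrist')
for n,p in(('scene',s),('top',t),('wrist',w)):
    H,S,V=cv2.split(cv2.cvtColor(p['image'],cv2.COLOR_RGB2HSV)); 
    k,l,st,ce=cv2.connectedComponentsWithStats(((H>45)&(H<85)&(S>80)).astype(np.uint8))
    for i in range(1,k):
        if st[i,4]>25: print(n,'green',st[i].tolist(),ce[i].round(1))
    for q in('cross_card','lens'):
        for r in silhouettes(q,p)[:2]:
            ys,xs=np.nonzero(r['region']);print(n,q,round(r['conf'],2),np.round(r['bbox']).tolist(),xs.mean().round(1),ys.mean().round(1))
    e=get_obs()['eef_pos'];print(n,'exp mid',proj(p,[e+[0,0,.0225]]).round(1),'exp label mid',proj(p,[e+[0,0,.037]]).round(1),'exp top',proj(p,[e+[0,0,.049]]).round(1),'exp lens',proj(p,[[.4902,-.355,.2518]]).round(1))
    save(p,'end_'+n+'.png')
E
python3 v.py
```

```text
25.9 [ 458.5 -207.7  228.7] yaw -1.3599204554681321 [-0.     -0.0002] f [-0.1  0.2 -0.3] w 0.007490239754813276 g 59.784799218177795 q6 2.5052255807725423 0.004768936251804187
scene green [101, 90, 6, 7, 34] [103.4  92.9]
scene green [224, 142, 6, 9, 27] [227.  146.8]
scene cross_card 0.6 [261.0, 243.0, 286.0, 262.0] 274.4 252.6
scene cross_card 0.49 [225.0, 143.0, 233.0, 168.0] 228.2 155.4
scene lens 0.79 [137.0, 139.0, 175.0, 162.0] 157.6 150.9
scene lens 0.68 [399.0, 254.0, 426.0, 268.0] 412.6 261.5
scene exp mid [[229.6 154.1]] exp label mid [[229.2 149.1]] exp top [[228.9 144.9]] exp lens [[175.  149.7]]
top lens 0.47 [477.0, 213.0, 488.0, 223.0] 479.2 216.5
top lens 0.4 [135.0, 202.0, 217.0, 273.0] 174.0 235.4
top exp mid [[365.8 236.2]] exp label mid [[367.1 235.6]] exp top [[368.1 235. ]] exp lens [[433.8 219.9]]
wrist green [271, 225, 24, 148, 3165] [281.9 296.4]
wrist cross_card 0.91 [269.0, 192.0, 296.0, 372.0] 281.9 282.9
wrist exp mid [[281.5 276. ]] exp label mid [[281.5 292. ]] exp top [[281.4 307.5]] exp lens [[588.7 276.4]]
```

```bash
python3 -c "
from h import *
o=get_obs();print(o['clock'],o['joint_vel'].round(4),o['grasp_force']);print(job_done())"
```

```text
26.35 [-0.0021 -0.0006 -0.0015  0.0006  0.0009  0.0014] 59.78518009185791
the job is handed in; nothing more can be done
None
```

I handed the job in at 26 s of the 69 s: both blue cards stand fully down in the yellow rack's free slots and the green card is held steady, front to the lens, about 15 cm from the glass. My first two tries at the first blue card slipped and left it leaning in its work-rack slot before the grip held. I fitted the lens position to about 3 mm, and the hand-in returned no verdict.

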